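# Isolate and level the kettle shelf

## Task

Switch the kettle shelf off at the grey rotary isolator (turn its handle to the other click stop, pointer to the ring mark) and let go of it; only then touch the levelling knob. Grip the levelling knob at the end of the small wooden shelf, press it down so that its rubber foot stands firmly on the base, and turn it until the bubble of the spirit level sits centred between the two lines. Finish holding: stay gripping and pressing the knob, foot firmly down and bubble centred and still, with the isolator off and the jars, mug and yoghurt left where they stand.

Things in the scene. Friction and masses are not known exactly. Their poses are not given: they have to be found in the camera images.
- stand: levelling stand, fixed; dark steel base 200 x 370 x 12 mm with a wooden shelf (200 x 335 mm, top 57 mm up) that bears a black round kettle base and a spirit level. Origin: centre of the base's underside; x to its back, y along it towards the hinge end. Levelling knob at (0, -145 mm), shelf hinge at y = +160 mm
- shelf (a joint): tilt of the shelf (rad), 0 = level, positive = knob end high, stop at 0.04. Springs lift the knob end to 0.04, so unless it is pressed the foot hangs clear of the base. About 1 to 4 N down at the knob sinks it until the foot stands (4 to 9 mm at the start); any further push is carried by the foot
- foot_knob_grip (a point): grip point of the levelling knob on its upright axis, 6 mm below its top, 98 mm above the worktop when level, 12 mm higher unpressed. The knob is a black bar 46 mm long (this point's x), 16 mm thick (its y), 28 mm high on a 64 mm disc, whose top is 22 mm below this point; fingertips can rest on the disc. Turns with the knob
- foot_screw (a joint): angle of the knob (rad), growing clockwise from above, stops at -0.8 and 1.6, starts at 0.55 to 1.3 (foot too far out). Stiff (0.1 N m), stays where left. Clockwise drives the foot out 6 mm per rad; the pressed knob end sinks 6 mm per rad turned anticlockwise. Pressed, the shelf is level near 0 (within 0.1 rad), where the bar points along the stand's x
- foot: the rubber foot (30 mm across) under the knob end of the shelf, on the knob's axis; origin: centre of its underside. Pressed down, it stands on the base's rubber rest, 15 mm above the worktop
- bubble (a joint): offset (m) of the white bubble (26 mm long) from mid-vial, positive towards the knob end, where it goes when that end is high: 1 mm per 0.001 rad of tilt, about 20 mm per rad of knob with the foot down. Black lines 19 mm either side of the middle. Aluminium spirit level 160 x 30 x 22 mm, along the stand's y, centre at (-80, +50) mm in the stand's frame
- isolator (a joint): angle (rad) of the isolator's handle: 0 = off, 1.05 = on, growing anticlockwise seen from above (off is clockwise from on). Starts on. Spring detents pull it to whichever end is nearer, so past half way it snaps home (peak about 0.07 N m)
- isolator_grip (a point): grip point of the isolator handle on its upright axis, 93 mm above the worktop, 6 mm below the bar's top. Black bar 50 mm long (this point's x; the end with the white pointer line is -x), 16 mm thick (y), 28 mm high, on a 64 mm disc whose top is 22 mm below this point. Turns with the handle
- isolator_box: free-standing isolator, grey box 100 x 100 x 62 mm with the handle on top, fixed to the worktop; origin: centre of its underside. A raised white ring on its -x side marks off, a raised white bar 60 degrees further anticlockwise marks on
- spice_jar: spice jar, 41 mm across, 105 mm high, loose bystander; origin under its centre
- sugar_jar: glass jar with brown lid, 59 mm across, 85 mm high, loose bystander; origin under its centre
- mug: white mug, 82 x 112 x 94 mm, loose bystander; origin under its centre
- yoghurt: yoghurt pot, 72 mm across, 72 mm high, loose bystander; origin under its centre
- foot_knob: the levelling knob itself (black disc with bar grip); origin on its axis at the disc's underside, 31 mm below point foot_knob_grip, turning with it
Mind the look-alikes: they are no part of the job. Leave any blue look-alike of the isolator_box alone.

How it is judged:
By the outcome, as a careful person would: the job done as asked, in the order asked, and still so for the second after the job is handed in, while the arm keeps its last pose, push and grip.
It also fails if it takes over 53 s, if anything falls off the work surface, if the arm or the gripper's body presses on something with over 40 N, if the wrist force passes 120 N, or if a joint passes its speed limit or range.

## Robot

A 6-joint arm with a two-finger parallel gripper is mounted at the origin on the work surface; the furniture and walls round the work are solid. World frame = base frame: x ahead of the robot, y to its left, z up, the work surface at z = 0. Lengths are in m, angles in rad, forces in N, time in s.
With the tool pointing down it reaches from about 0.4 to 0.925 m from the base axis. Payload 12.5 kg.
Tool frame: the origin (TCP) lies midway between the tips of the shut fingers; the grasp point (between the pads) lies 19 mm behind it; z points along the fingers, y is the line along which they close (so a half turn about z gives the same grasp; the last joint's range is limited). The gripper opens to 95 mm and grips with 3 to 60 N. Pads are 20 mm wide; open, the fingers measure 119 mm over their backs; the gripper's body (75 mm by 180 mm) begins 59 mm behind the grasp point.
Start: joints at [-1.253, 0.491, 1.559, -0, 1.092, -0.106], TCP at [0.257, -0.57, 0.215] pointing down, gripper open.
Joint ranges: [-3.1, 3.1], [-0.84, 2.19], [0.05, 2.79], [-1.13, 4.28], [0.06, 2.93], [-2.69, 2.69]. Speed limits (rad/s): [2.22, 2.22, 2.79, 3.14, 3.14, 3.14].

## Interface

Orientations are given as a unit quaternion [w, x, y, z].
In Python, from bench import r gives the robot as it stands.
- The arm moves only by the shell command python3 -m inch 'ROWS'. ROWS is JSON, a list of rows, each a list of 3 entries, a list of its own where there are three numbers: the shift along the tool's x, y, z in cm, then the turn about the tool's z in degrees, then the finger opening in cm, from 0 to 9.51. In form: [[[dx, dy, dz], twist, gripper], ...]. A call has 1 to 20 rows; each row is the pose to reach, as a shift and turn from the pose commanded when the call began, along the tool's axes at that moment; what a row does not reach only later rows make up. A row lasts 1/8 s, in which the tool goes at most 62.5 mm and 10.7 degrees, less where a joint would pass 70% of its speed; a pose out of reach is approached as far as the arm can. A call with a gripper value outside its range is refused whole. The fingers move at their own pace and stop on an object; the grip force is fixed at half the most. Time passes only in rows, so rows that repeat a pose let the fingers close. It gives the time, the measured TCP pose, the force, the opening and the grip force at its end, in the units of the state.
- r.observe(): the state, without advancing time (a new reading comes with each control period).
- r.grab_frame(name): name is "scene" or "top"; returns a dict with "pixels" (420x560x3 uint8, red, green, blue), "intrinsics" (3x3 intrinsics, pixels), "camera_from_world" (4x4, takes a point from world to camera coordinates). Camera axes: x right, y up, looking along -z (the intrinsics and any distortion apply to the point x, -y, -z); pixel columns grow to the right and rows downward; lengths in m; the calibration is good to about 2 mm. A picture is of the moment at which its call begins. There is no depth.
- r.finish_job(): hands the job in; it is judged then, once.
The state is a dict: "time": time; "joint_positions": joint angles; "qvel": joint speeds; "effort": joint torques, N m; "eef_pos": TCP position; "tcp_rot": TCP orientation; "ft_force": force on the tool from outside, world axes, zero at the start; "moment": the same for the moment, N m; "grip_width": finger opening in m; "grasp_force": force on a finger pad.
Only numpy, scipy, OpenCV 4.12 (cv2) and the standard library are available. Lean on these libraries where they do the work, as an engineer would, in place of code of your own. Each camera call takes 0.05 s, during which the arm holds its last target. There are 200 camera calls.

## Working session

There is one attempt and no reset: what is moved stays moved. The work goes in short steps, Python scripts to look and compute and a shell command to move; the robot and the scene stay as the last step left them, time stands still between calls to the robot, and variables do not carry over. Pictures are saved under pics/ and viewed, at most 10 in all, crops included, and the job is handed in when it is done.

```bash
mkdir -p pics; cat > h.py <<'E'
import numpy as np, cv2
from bench import r
def grab(n):
    f=r.grab_frame(n); return f["pixels"],np.array(f["intrinsics"]),np.array(f["camera_from_world"])
def ray(K,T,u,v):
    d=np.linalg.inv(K)@[u,v,1]; d=np.array([d[0],-d[1],-d[2]])
    R=T[:3,:3]; return -R.T@T[:3,3], R.T@d
def onz(K,T,u,v,z):
    c,d=ray(K,T,u,v); return c+d*(z-c[2])/d[2]
def proj(K,T,p):
    q=T[:3,:3]@np.array(p)+T[:3,3]; q=K@[q[0],-q[1],-q[2]]; return q[:2]/q[2]
E
python3 - <<'E'
from h import *
for n in("scene","top"):
    p,K,T=grab(n); cv2.imwrite(f"pics/{n}0.png",cv2.cvtColor(cv2.resize(p,(784,588)),cv2.COLOR_RGB2BGR)); print(n,K.round(1).tolist(),T.round(3).tolist())
print(r.observe())
E
```

```text
scene [[420.2, 0.0, 278.2], [0.0, 420.2, 211.9], [0.0, 0.0, 1.0]] [[0.749, -0.662, 0.017, -0.322], [0.334, 0.4, 0.853, -0.21], [-0.572, -0.633, 0.521, -0.845], [0.0, 0.0, 0.0, 1.0]]
top [[482.7, 0.0, 286.4], [0.0, 482.7, 203.6], [0.0, 0.0, 1.0]] [[0.01, -1.0, 0.019, -0.023], [0.996, 0.012, 0.093, -0.424], [-0.093, 0.018, 0.995, -1.435], [0.0, 0.0, 0.0, 1.0]]
{'time': 0.1, 'joint_positions': array([-1.25258906e+00,  4.91522542e-01,  1.55937218e+00, -1.97297770e-05,
        1.09168547e+00, -1.05602851e-01]), 'qvel': array([-0.00026162, -0.00065039, -0.00084839,  0.00066138, -0.00081197,
       -0.00033029]), 'effort': array([ 2.29419107e-03, -6.13621330e+01, -2.58603698e+01,  6.93789194e-02,
        4.70276596e-02, -7.53100289e-05]), 'eef_pos': array([ 0.2569737 , -0.56950506,  0.21411135]), 'tcp_rot': array([-4.90052598e-04,  9.77630935e-01,  2.10327152e-01, -6.10923765e-05]), 'ft_force': array([0.89524674, 0.01079286, 0.24728081]), 'moment': array([-0.00239921, -0.03672501, -0.00210741]), 'grasp_force': 0.0, 'grip_width': 0.09481431716979388}
```

View pics/top0.png

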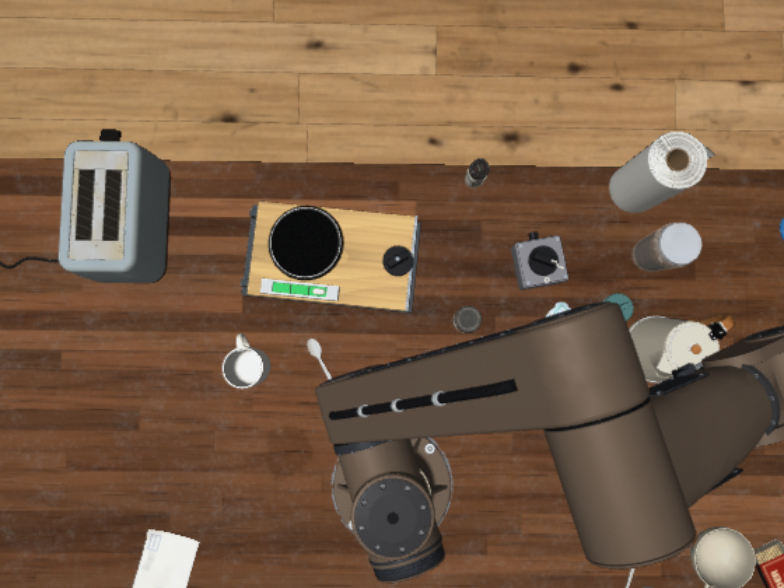

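View pics/scene0.png

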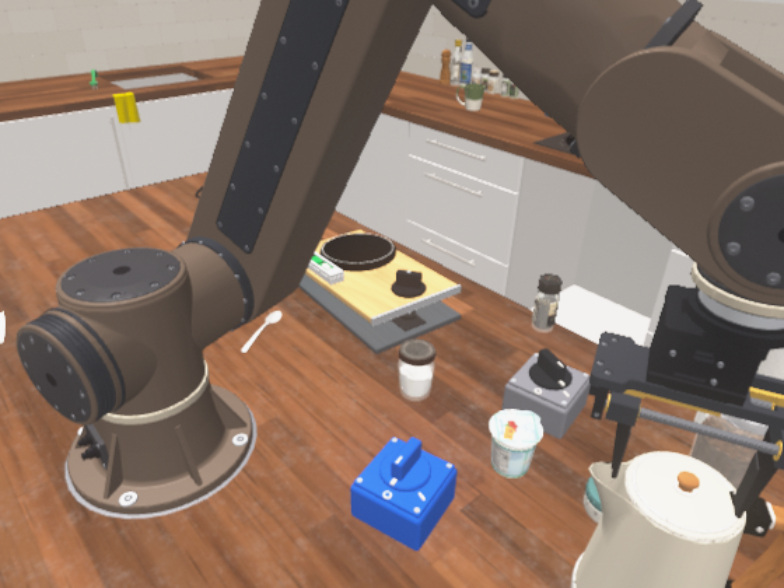

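The top view (784x588 scale) shows the grey isolator at (543,261), the levelling knob at (398,261), the level at (300,290), the sugar jar at (466,319), the spice jar at (477,172), the yoghurt near (560,310) and the mug at (243,365). The blue look-alike is hidden under the arm there, but the scene view shows it at (405,490).

```bash
python3 - <<'E'
from h import *
p,K,T=grab("top"); np.save("top0.npy",p)
g=cv2.cvtColor(p,cv2.COLOR_RGB2GRAY)
a=p[155:230,360:410]; b=p[160:235,262:312]; 
out=np.hstack([cv2.resize(x,None,fx=7,fy=7,interpolation=cv2.INTER_CUBIC) for x in(a,b)])
cv2.imwrite("pics/crop1.png",cv2.cvtColor(out,cv2.COLOR_RGB2BGR))
def P(u,v,z,s=1.4): return onz(K,T,u/s,v/s,z).round(4)
print("iso",P(543,261,.071)," knob",P(398,261,.088))
for n,u,v,z in(("sugar",466,319,.085),("spice",478,166,.105),("mug",243,365,.094),("yog",560,310,.072)): print(n,P(u,v,z))
for n,z,c in(("iso",.071,(388,187)),("knob",.088,(284,187))):
    m=np.zeros_like(g); m[c[1]-22:c[1]+22,c[0]-22:c[0]+22]=(g<60)[c[1]-22:c[1]+22,c[0]-22:c[0]+22]
    cs,_=cv2.findContours(m,cv2.RETR_EXTERNAL,cv2.CHAIN_APPROX_NONE)
    for k in cs:
        if cv2.contourArea(k)>60: e=cv2.fitEllipse(k); print(n,e,cv2.contourArea(k),onz(K,T,*e[0],z).round(4))
E
```

```text
iso [ 0.4732 -0.3138  0.071 ]  knob [ 0.4671 -0.0102  0.088 ]
sugar [ 0.3495 -0.1509  0.085 ]
spice [ 0.6648 -0.173   0.105 ]
mug [0.2515 0.2995 0.094 ]
yog [ 0.3709 -0.3481  0.072 ]
iso ((387.3203430175781, 185.79586791992188), (19.159624099731445, 20.46953773498535), 175.79083251953125) 295.0 [ 0.4751 -0.3123  0.071 ]
knob ((283.9740905761719, 186.013671875), (19.835161209106445, 20.709794998168945), 116.3528823852539) 320.5 [ 0.4683 -0.0092  0.088 ]
```

View pics/crop1.png

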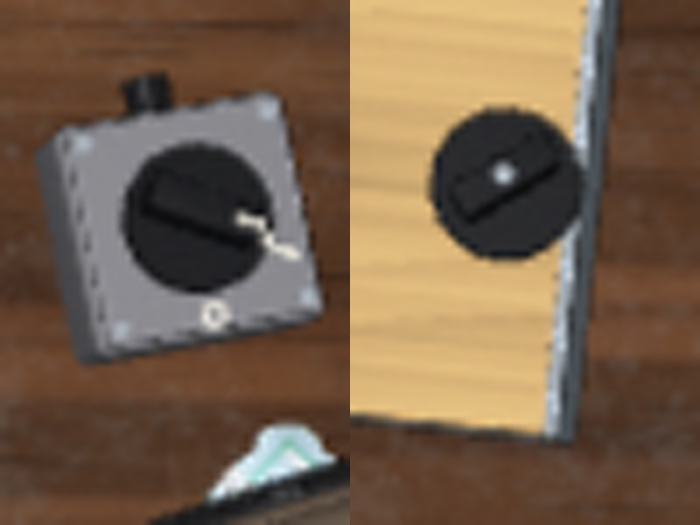

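The crop shows the isolator's white pointer towards the bar mark, so it is on. Its disc centre is at full-resolution px (388.1,186.1) and the off ring at (390.7,200.1). The knob's disc centre is at (284.4,186.3), with the bar about 32° above image-horizontal. Next I'll compute positions and angles, and check the kettle close to the gripper.

```bash
python3 - <<'E'
from h import *
_,K,T=grab("top"); _,K2,T2=grab("scene")
c1=lambda u,v:(360+u/7,155+v/7); c2=lambda u,v:(262+(u-350)/7,160+v/7)
W=lambda p,z: onz(K,T,*p,z)
ang=lambda d: np.degrees(np.arctan2(d[1],d[0])).round(1)
ic=W(c1(195,220),.062); print("box centre",ic.round(4),"disc",W(c1(197,218),.071).round(4))
print("ring dir",ang(W(c1(215,316),.063)-ic),"on mark dir",ang(W(c1(285,248),.063)-ic))
print("bar edge dirs",ang(W(c1(248,248),.097)-W(c1(145,208),.097)))
cs=[W(c1(*q),.062) for q in((82,145),(268,108),(308,298),(122,330))]
print("box x",ang(cs[1]-cs[2]),ang(cs[0]-cs[3]),"y",ang(cs[3]-cs[2]),ang(cs[0]-cs[1]))
print("knob disc",W(c2(507,184),.088).round(4),"dot",W(c2(503,174),.116).round(4))
print("knob bar",ang(W(c2(560,160),.11)-W(c2(475,218),.11)),ang(W(c2(540,135),.11)-W(c2(458,182),.11)))
s=1.4
q=[np.array(x)/s for x in((258,203),(417,216),(411,310),(246,294))]
w=[W(x,.06) for x in q]; print("stand x:",ang(w[1]-w[2]),ang(w[0]-w[3]),"y",ang(w[0]-w[1]),ang(w[3]-w[2]))
print("scene cam",(-T2[:3,:3].T@T2[:3,3]).round(3))
def tri(a,b):
    (o,d),(p,e)=ray(K,T,*a),ray(K2,T2,*b); x=np.linalg.lstsq(np.c_[d,-e],p-o,rcond=None)[0]
    A,B=o+d*x[0],p+e*x[1]; return ((A+B)/2).round(4),np.linalg.norm(A-B).round(4)
print("kettle knob",tri((696/s,351/s),(688/s,480/s)))
print("tcp in top*1.4",proj(K,T,r.observe()["eef_pos"])*s, proj(K2,T2,r.observe()["eef_pos"])*s)
print("iso proj scene",proj(K2,T2,[*ic[:2],.099])*s,"knob proj",proj(K2,T2,[*W(c2(507,184),.088)[:2],.116])*s)
E
```

```text
box centre [ 0.4744 -0.3159  0.062 ] disc [ 0.4741 -0.3147  0.071 ]
ring dir -169.1 on mark dir -107.0
bar edge dirs -110.7
box x 11.2 11.8 y 100.4 102.0
knob disc [ 0.4675 -0.0106  0.088 ] dot [ 0.468  -0.0085  0.116 ]
knob bar -54.8 -59.3
stand x: -3.1 -5.7 y 86.1 85.1
scene cam [-0.172 -0.664  0.625]
kettle knob (array([ 0.2887, -0.5704,  0.2024]), np.float64(0.0009))
tcp in top*1.4 [698.77331892 368.30156064] [674.93116024 488.5306691 ]
iso proj scene [556.07502926 360.33154183] knob proj [410.72551718 273.62860698]
```

The kettle lid knob stands 0.20 m high inside the gripper's footprint, so I'll go straight up before crossing.

```bash
python3 -m inch '[[[0,0,-5],0,9.5],[[0,0,-10],0,9.5],[[0,0,-15],0,9.5],[[0,0,-15],0,9.5],[[5,-2.4,-15],-8,9.5],[[10,-4.8,-15],-16,9.5],[[15,-7.1,-15],-24,6],[[20,-9.4,-15],-32,6],[[25,-11.8,-15],-40,6],[[30.27,-14.24,-13],-46.5,6],[[30.27,-14.24,-8],-46.5,6],[[30.27,-14.24,-4],-46.5,6],[[30.27,-14.24,-1],-46.5,6],[[30.27,-14.24,-1],-46.5,6],[[30.27,-14.24,-1],-46.5,6]]'
python3 - <<'E'
from h import *
p,K,T=grab("scene"); a=p[200:345,330:480]; cv2.imwrite("pics/s1.png",cv2.cvtColor(cv2.resize(a,None,fx=4,fy=4),cv2.COLOR_RGB2BGR))
o=r.observe(); R=o["tcp_rot"]; print(np.degrees(2*np.arctan2(R[2],R[1])),o["eef_pos"],o["joint_positions"].round(2))
E
```

```text
time: 2.12
eef_pos: [0.4746, -0.3157, 0.2254]
tcp_rot: [0.0, 0.815, 0.579, 0.0]
ft_force: [0.4, -0.2, 1.3]
grip_width: 0.0597
grasp_force: 0.0
70.77575371292032 [ 0.47472862 -0.31577404  0.2257893 ] [-0.7   0.4   1.68 -0.    1.06 -0.37]
```

View pics/s1.png

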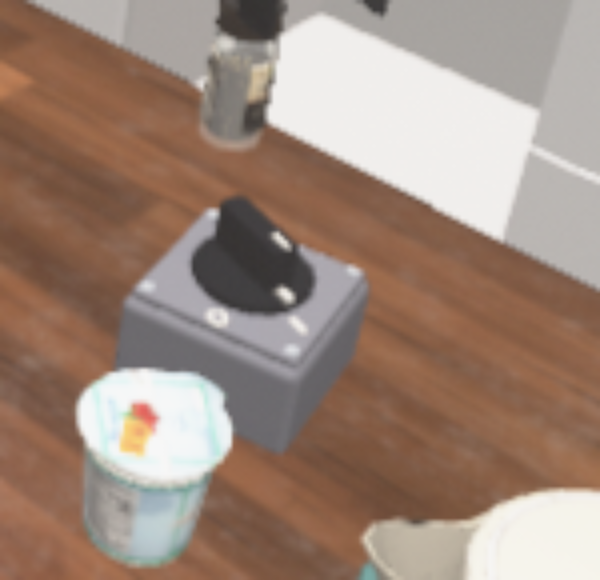

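The scene crop confirms the handle points to the bar mark, with the yoghurt clear of it (lid at crop (155,420)). Descending to grip.

```bash
python3 -m inch '[[[0,0,5],0,6],[[0,0,9],0,6],[[0,0,12],0,6],[[0,0,13.7],0,6],[[0,0,14.8],0,6],[[0,0,14.8],0,6],[[0,0,14.8],0,1],[[0,0,14.8],0,1],[[0,0,14.8],0,1],[[0,0,14.8],0,1],[[0,0,14.8],0,1],[[0,0,14.8],0,1]]'
```

```text
time: 3.68
eef_pos: [0.4743, -0.3154, 0.0767]
tcp_rot: [-0.0, 0.815, 0.579, -0.0]
ft_force: [-0.8, -0.2, 2.2]
grip_width: 0.0157
grasp_force: 30.0
```

```bash
python3 -m inch '[[[0,0,0],8,1],[[0,0,0],16,1],[[0,0,0],24,1],[[0,0,0],32,1],[[0,0,0],40,1],[[0,0,0],48,1],[[0,0,0],55,1],[[0,0,0],60,1],[[0,0,0],60,1],[[0,0,0],60,1]]'; python3 -c "
from h import *
o=r.observe(); R=o['tcp_rot']; print(np.degrees(2*np.arctan2(R[2],R[1])),o['moment'],o['joint_positions'].round(2))"
```

```text
time: 4.92
eef_pos: [0.4718, -0.3126, 0.0766]
tcp_rot: [-0.003, 0.996, 0.094, -0.003]
ft_force: [-11.3, 13.4, 14.3]
grip_width: 0.0159
grasp_force: 30.0
10.800873210523768 [2.4801467  2.20431437 0.10200711] [-0.7   0.59  1.83  0.    0.73  0.68]
```

```bash
python3 -m inch '[[[0,0,0],60,6],[[0,0,0],0,6],[[0,0,0],0,6],[[0,0,-4],0,6],[[0,0,-9],0,6],[[0,0,-15],0,6],[[0,0,-15],0,6]]' >/dev/null 2>&1 && echo bad || true
```

```text
bad
```

I put a stray 60° twist in the first row of that call, so I'll check the handle's state before going on.

```bash
python3 - <<'E'
from h import *
p,K,T=grab("scene"); a=p[200:345,330:480]; cv2.imwrite("pics/s2.png",cv2.cvtColor(cv2.resize(a,None,fx=4,fy=4),cv2.COLOR_RGB2BGR))
o=r.observe(); R=o["tcp_rot"]; print(o["time"],np.degrees(2*np.arctan2(R[2],R[1])),o["eef_pos"],o["grip_width"],o["ft_force"].round(1))
E
```

```text
5.85 10.601559215976094 [ 0.47483728 -0.31574801  0.2282918 ] 0.06004101488394225 [-0.1  0.5 -0.2]
```

View pics/s2.png

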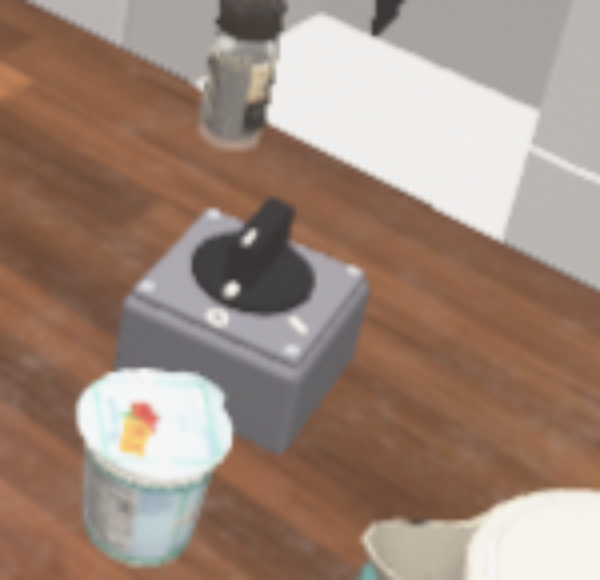

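The white pointer now points at the ring (handle crop (230,288), ring (217,318)), so the isolator is off and released. Nothing else moved. On to the levelling knob.

```bash
python3 -m inch '[[[0.4,-2.5,0],-10,6],[[0.8,-5,0],-20,6],[[1.3,-8,0],-30,6],[[1.8,-11,0],-40,6],[[2.3,-14,0],-50,6],[[2.8,-17,0],-60,6],[[3.3,-20,0],-70,6],[[3.8,-23,0],-80,6],[[4.3,-26,0],-90,6],[[4.8,-28.5,0],-100,6],[[5.08,-30.18,0],-107,6],[[5.08,-30.18,0],-112,6],[[5.08,-30.18,0],-112,6],[[5.08,-30.18,0],-112,6]]'
python3 - <<'E'
from h import *
p,K,T=grab("scene"); a=p[140:250,210:345]; cv2.imwrite("pics/s3.png",cv2.cvtColor(cv2.resize(a,None,fx=5,fy=5),cv2.COLOR_RGB2BGR))
o=r.observe(); R=o["tcp_rot"]; print(np.degrees(2*np.arctan2(R[2],R[1])),o["eef_pos"],o["joint_positions"].round(2))
E
```

```text
time: 7.6
eef_pos: [0.4676, -0.0096, 0.2259]
tcp_rot: [-0.001, 0.48, 0.877, -0.0]
ft_force: [-0.4, 0.5, 0.1]
grip_width: 0.0602
grasp_force: 0.0
122.62553728243626 [ 0.46767906 -0.00964419  0.22608869] [-0.16  0.25  1.91 -0.    0.97 -0.73]
```

View pics/s3.png

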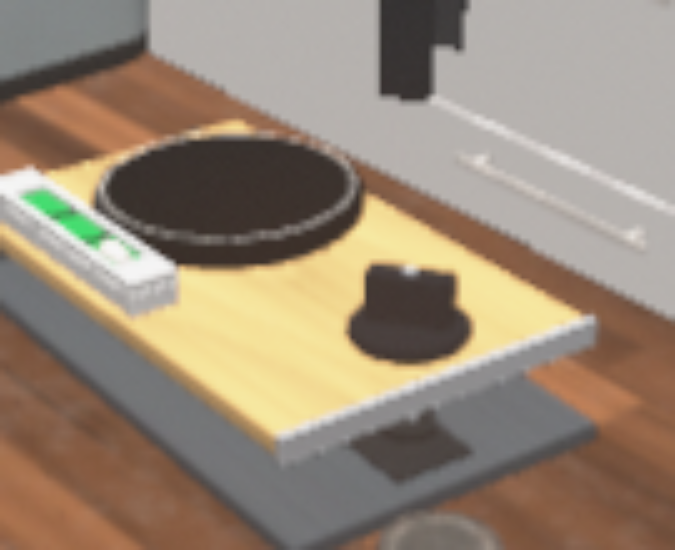

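The knob's bar is centred beneath the open fingers and the foot hangs clear. In the level, the bubble sits towards the knob end (crop (118,247)). Descending to grip.

```bash
python3 -m inch '[[[0,0,5],0,6],[[0,0,9],0,6],[[0,0,11.5],0,6],[[0,0,13],0,6],[[0,0,13.3],0,6],[[0,0,13.3],0,6],[[0,0,13.3],0,1],[[0,0,13.3],0,1],[[0,0,13.3],0,1],[[0,0,13.3],0,1],[[0,0,13.3],0,1],[[0,0,13.3],0,1]]'
```

```text
time: 9.15
eef_pos: [0.4702, -0.0083, 0.0939]
tcp_rot: [0.002, 0.479, 0.878, 0.002]
ft_force: [13.2, 16.4, -5.6]
grip_width: 0.016
grasp_force: 29.9
```

The grip is offset about 3 mm along the closing line, so I'll re-centre it and then press.

```bash
python3 -m inch '[[[0,0.15,0.1],0,1],[[0,0.3,0.2],0,1],[[0,0.3,0.4],0,1],[[0,0.3,0.6],0,1],[[0,0.3,0.7],0,1],[[0,0.3,0.7],0,1],[[0,0.3,0.7],0,1]]'
```

```text
time: 10.02
eef_pos: [0.4704, -0.0089, 0.0869]
tcp_rot: [0.0, 0.479, 0.878, -0.001]
ft_force: [-0.9, -11.0, 5.2]
grip_width: 0.0159
grasp_force: 30.0
```

```bash
python3 -m inch '[[[-0.08,-0.05,0.2],0,1],[[-0.08,-0.05,0.25],-6,1],[[-0.08,-0.05,0.33],-13,1],[[-0.08,-0.05,0.4],-20,1],[[-0.08,-0.05,0.48],-27,1],[[-0.08,-0.05,0.56],-34,1],[[-0.08,-0.05,0.64],-41,1],[[-0.08,-0.05,0.7],-48,1],[[-0.08,-0.05,0.75],-52,1],[[-0.08,-0.05,0.75],-52,1],[[-0.08,-0.05,0.75],-52,1]]'
python3 - <<'E'
from h import *
p,K,T=grab("scene"); a=p[140:250,210:345]; q,K,T=grab("top"); b=q[190:225,165:260]
a=cv2.resize(a,None,fx=4,fy=4); b=cv2.resize(b,(540,199),interpolation=cv2.INTER_CUBIC)
cv2.imwrite("pics/s4.png",cv2.cvtColor(np.vstack([cv2.resize(b,(540,199)),a][::1]) if a.shape[1]==540 else a,cv2.COLOR_RGB2BGR))
o=r.observe(); R=o["tcp_rot"]; print(np.degrees(2*np.arctan2(R[2],R[1])),o["eef_pos"],o["moment"].round(2))
E
```

```text
time: 11.4
eef_pos: [0.4716, -0.0082, 0.0804]
tcp_rot: [0.002, 0.046, 0.999, 0.0]
ft_force: [3.2, 10.2, 17.2]
grip_width: 0.0161
grasp_force: 30.0
174.76230767782545 [ 0.47163805 -0.00818269  0.08037287] [ 2.18 -0.32  0.11]
```

View pics/s4.png

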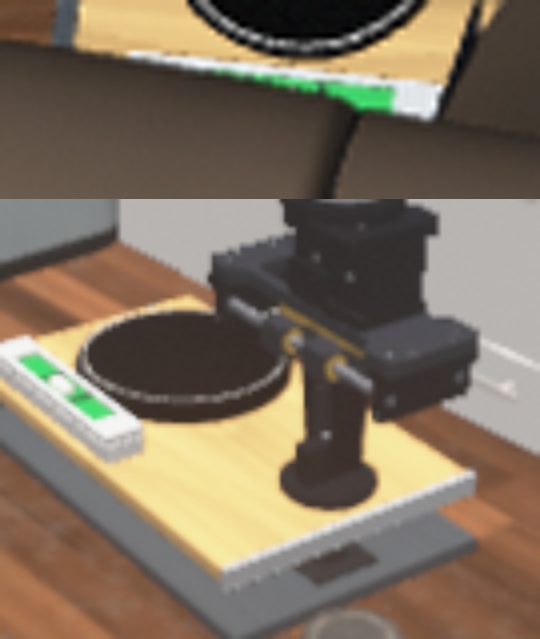

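The bubble is near mid-vial, seen slightly towards the hinge (crop (60,385)). I'll measure it along the vial with a ray-cast profile.

```bash
cat > bub.py <<'E'
from h import *
P=[];n=6
for i in range(n): p,K,T=grab("scene"); P.append(p.astype(np.float32))
p=np.mean(P,0); g=(p[...,1]-p[...,0]>40)&(p[...,1]-p[...,2]>30)
ys,xs=np.nonzero(g[200-40:260,190:260]); ys+=160; xs+=190
w=np.array([onz(K,T,u,v,.079)[:2] for u,v in zip(xs,ys)])
c0=w.mean(0); d=np.linalg.svd(w-c0)[2][0]; d=d if d[1]>0 else -d
print("green n",len(w),"centroid",c0.round(4),"dir",np.degrees(np.arctan2(d[1],d[0])).round(1))
t=(w-c0)@d; mid=(t.min()+t.max())/2; print("length mm",(np.ptp(t)*1e3).round(1))
e=np.array([-d[1],d[0]])
off=np.median((w-c0)@e)
s=np.arange(-.05,.0501,.002)
for k in s:
    v=[]
    for o in(-.002,0,.002):
        q=proj(K,T,[*(c0+d*(mid+k)+e*(off+o)),.079]); v.append(cv2.remap(p,np.float32([[q[0]]]),np.float32([[q[1]]]),cv2.INTER_LINEAR)[0,0])
    print(int(round(k*1e3)),np.mean(v,0).round().astype(int).tolist(),end="; ")
E
python3 bub.py
```

```text
green n 89 centroid [0.4056 0.1909] dir 84.4
length mm 107.3
-50 [105, 226, 136]; -48 [80, 223, 119]; -46 [74, 223, 114]; -44 [73, 223, 114]; -42 [73, 223, 114]; -40 [73, 223, 114]; -38 [73, 223, 114]; -36 [72, 223, 114]; -34 [72, 223, 114]; -32 [73, 221, 113]; -30 [72, 215, 110]; -28 [72, 206, 106]; -26 [71, 192, 100]; -24 [71, 175, 94]; -22 [70, 163, 89]; -20 [72, 157, 88]; -18 [76, 169, 95]; -16 [91, 185, 110]; -14 [112, 200, 128]; -12 [146, 206, 151]; -10 [177, 212, 174]; -8 [204, 220, 197]; -6 [227, 230, 219]; -4 [239, 239, 233]; -2 [242, 242, 239]; 0 [245, 245, 242]; 2 [245, 246, 244]; 4 [246, 246, 244]; 6 [246, 246, 244]; 8 [246, 246, 245]; 10 [245, 245, 243]; 12 [243, 242, 239]; 14 [235, 237, 229]; 16 [212, 224, 206]; 18 [163, 206, 166]; 20 [116, 198, 132]; 22 [81, 199, 110]; 24 [73, 211, 110]; 26 [72, 219, 113]; 28 [71, 222, 113]; 30 [70, 223, 114]; 32 [71, 223, 114]; 34 [71, 223, 114]; 36 [70, 223, 114]; 38 [70, 223, 114]; 40 [71, 222, 114]; 42 [71, 223, 114]; 44 [71, 223, 114]; 46 [75, 221, 116]; 48 [89, 217, 123]; 50 [107, 212, 132];
```

Bubble edges are at about -11 and +18 mm, and the lines at about -20.5 and +19.5. That puts the bubble about 3.7 mm towards the hinge, so I'll turn clockwise a little.

```bash
python3 -m inch '[[[0,0,0],4,1],[[0,0,0],8,1],[[0,0,0],8,1],[[0,0,0],8,1],[[0,0,0],8,1]]'; sed -i '/^s=/,$d' bub.py; cat >> bub.py <<'E'
s=np.arange(-.05,.0501,.0005)
pts=np.array([proj(K,T,[*(c0+d*(mid+k)+e*off),.079]) for k in s],np.float32)
v=cv2.remap(p,pts[:,:1],pts[:,1:],cv2.INTER_LINEAR)[:,0]
R=v[:,0]>158; print("bubble edges",s[R].min()*1e3,s[R].max()*1e3,"mid",(s[R].min()+s[R].max())*500)
for lo,hi in((-.03,-.01),(.01,.03)):
    m=(s>lo)&(s<hi)&~R&(v[:,0]<100); print("line",(s[m][v[m,1].argmin()]*1e3).round(1),v[m,1].min().round())
o=r.observe(); q=o["tcp_rot"]; print(np.degrees(2*np.arctan2(q[2],q[1])).round(2),o["eef_pos"].round(4),o["ft_force"].round(1),o["time"])
E
python3 bub.py
```

```text
time: 12.42
eef_pos: [0.4717, -0.0085, 0.0808]
tcp_rot: [0.002, 0.115, 0.993, 0.0]
ft_force: [0.4, 5.3, 25.8]
grip_width: 0.0159
grasp_force: 30.0
green n 91 centroid [0.4056 0.192 ] dir 84.4
length mm 107.3
bubble edges -12.49999999999997 16.500000000000057 mid 2.0000000000000435
line -19.5 154.0
line 20.0 170.0
166.76 [ 0.4717 -0.0085  0.0808] [ 0.7  5.6 24.7] 12.725
```

```bash
python3 -m inch '[[[0,0,0],4.5,1],[[0,0,-0.05],4.5,1],[[0,0,-0.05],4.5,1],[[0,0,-0.05],4.5,1],[[0,0,-0.05],4.5,1],[[0,0,-0.05],4.5,1]]'; python3 bub.py
```

```text
time: 13.48
eef_pos: [0.4716, -0.0087, 0.0813]
tcp_rot: [0.002, 0.154, 0.988, 0.0]
ft_force: [0.0, 4.5, 23.4]
grip_width: 0.0157
grasp_force: 30.0
green n 84 centroid [0.4059 0.192 ] dir 84.9
length mm 105.8
bubble edges -14.499999999999972 15.000000000000055 mid 0.25000000000004186
line -20.5 142.0
line 18.0 162.0
162.27 [ 0.4716 -0.0087  0.0813] [ 0.4  4.3 24.1] 13.775
```

The tool yaw suggests the knob is at about +0.2 rad, outside the stated ±0.1. The slanted scene view may bias the bubble if it sits above or below the lines. I'll calibrate against the earlier unpressed frames, using top vs scene at the same tilt.

```bash
cat > cal.py <<'E'
from h import *
def meas(p,K,T,z,box,name,tilt=0.):
    p=p.astype(np.float32); g=(p[...,1]-p[...,0]>40)&(p[...,1]-p[...,2]>30)
    m=np.zeros(g.shape,bool); x0,x1,y0,y1=box; m[y0:y1,x0:x1]=g[y0:y1,x0:x1]
    ys,xs=np.nonzero(m)
    d=np.array([np.cos(np.radians(84.7)),np.sin(np.radians(84.7))]); e=np.array([-d[1],d[0]])
    w=np.array([onz(K,T,u,v,z)[:2] for u,v in zip(xs,ys)]); c=np.median(w,0)
    off=((w-c)@e); off=(off.min()+off.max())/2
    s=np.arange(-.08,.0801,.0005)
    pts=np.array([proj(K,T,[*(c+d*k+e*off),z-k*tilt]) for k in s],np.float32)
    v=cv2.remap(p,pts[:,:1].copy(),pts[:,1:].copy(),cv2.INTER_LINEAR)[:,0]
    print(name,"n",len(w),"c",c.round(4)); 
    for i in range(0,len(s),4): print(int(round(s[i]*1e3)),v[i].round().astype(int).tolist(),end="; ")
    print()
if __name__=="__main__":
    _,K,T=grab("top"); _,K2,T2=grab("scene")
    meas(np.load("top0.npy"),K,T,.084,(165,260,190,225),"top0",.04)
    a=cv2.cvtColor(cv2.imread("pics/s3.png"),cv2.COLOR_BGR2RGB); a=cv2.resize(a,(135,110),interpolation=cv2.INTER_AREA)
    f=np.zeros((420,560,3),np.uint8); f[140:250,210:345]=a
    meas(f,K2,T2,.084,(210,260,160,230),"s3",.04)
    p,K,T=grab("top"); q,_,_=grab("scene")
    A=cv2.resize(p[195:220,165:245],None,fx=9,fy=9,interpolation=cv2.INTER_CUBIC); B=cv2.resize(q[165:205,200:260],None,fx=8,fy=8,interpolation=cv2.INTER_CUBIC)
    B=np.hstack([B,np.zeros((320,240,3),np.uint8)])
    cv2.imwrite("pics/s5.png",cv2.cvtColor(np.vstack([A,B]),cv2.COLOR_RGB2BGR))
E
python3 cal.py
```

```text
top0 n 247 c [0.4083 0.197 ]
-80 [219, 224, 228]; -78 [221, 226, 229]; -76 [219, 223, 227]; -74 [218, 223, 226]; -72 [218, 223, 226]; -70 [219, 224, 227]; -68 [217, 222, 226]; -66 [217, 222, 225]; -64 [218, 223, 226]; -62 [197, 221, 208]; -60 [153, 199, 167]; -58 [105, 165, 119]; -56 [168, 182, 161]; -54 [212, 210, 203]; -52 [237, 235, 233]; -50 [237, 236, 234]; -48 [238, 236, 234]; -46 [238, 236, 234]; -44 [238, 237, 235]; -42 [238, 236, 236]; -40 [239, 237, 236]; -38 [239, 237, 235]; -36 [238, 237, 235]; -34 [204, 228, 207]; -32 [136, 211, 151]; -30 [91, 210, 122]; -28 [70, 208, 109]; -26 [65, 195, 103]; -24 [59, 133, 81]; -22 [62, 158, 90]; -20 [66, 201, 106]; -18 [68, 209, 109]; -16 [68, 210, 109]; -14 [68, 210, 109]; -12 [68, 210, 109]; -10 [68, 211, 109]; -8 [68, 211, 109]; -6 [68, 210, 109]; -4 [68, 211, 109]; -2 [68, 211, 110]; 0 [67, 210, 110]; 2 [68, 211, 111]; 4 [68, 211, 111]; 6 [68, 211, 110]; 8 [69, 212, 111]; 10 [69, 212, 110]; 12 [66, 190, 102]; 14 [56, 124, 76]; 16 [62, 166, 92]; 18 [68, 204, 107]; 20 [69, 211, 110]; 22 [69, 212, 110]; 24 [69, 212, 110]; 26 [68, 212,
[... 1466 characters left out ...]
10 [69, 182, 97]; 12 [70, 192, 102]; 14 [71, 202, 106]; 16 [71, 211, 109]; 18 [69, 217, 110]; 20 [71, 218, 112]; 22 [71, 218, 112]; 24 [70, 220, 112]; 26 [70, 220, 112]; 28 [72, 220, 114]; 30 [73, 220, 114]; 32 [75, 219, 115]; 34 [76, 218, 116]; 36 [91, 214, 124]; 38 [109, 210, 134]; 40 [129, 206, 146]; 42 [150, 203, 160]; 44 [170, 208, 177]; 46 [192, 216, 195]; 48 [212, 224, 213]; 50 [228, 232, 227]; 52 [237, 238, 236]; 54 [240, 240, 239]; 56 [242, 242, 241]; 58 [244, 243, 243]; 60 [244, 243, 242]; 62 [242, 241, 239]; 64 [240, 237, 235]; 66 [238, 233, 229]; 68 [234, 226, 221]; 70 [225, 210, 200]; 72 [214, 191, 177]; 74 [202, 169, 150]; 76 [189, 148, 123]; 78 [143, 106, 84]; 80 [84, 61, 48];
```

View pics/s5.png

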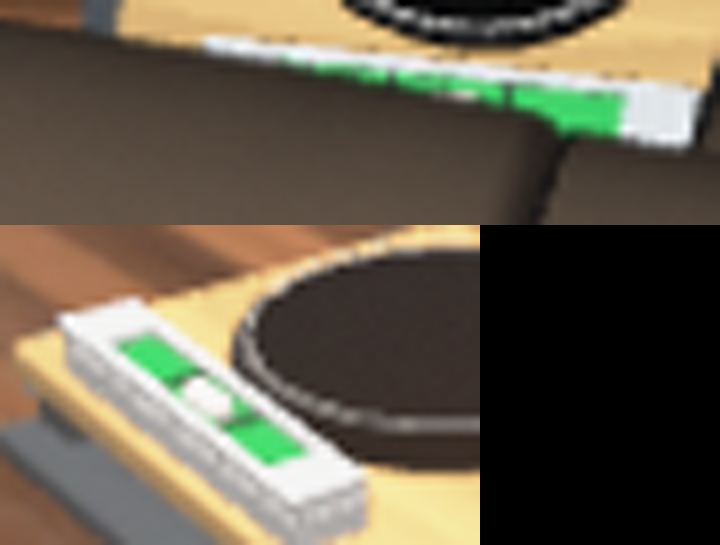

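The top view now shows both lines, at crop (400,80) and (507,95), and a sliver of bubble near (461,96) that looks shifted to the knob side. The scene view is biased by parallax. I'll use s3 as a reference, where tilt is 0.04 and the bubble therefore at -40 mm. Processing it identically, I'll measure the bubble's travel from the vial's hinge end, and the shelf end's drop separately.

```bash
cat > cmp.py <<'E'
from h import *
_,K,T=grab("scene")
def down(a): return cv2.resize(a,(135,110),interpolation=cv2.INTER_AREA).astype(np.float32)
ref=down(cv2.cvtColor(cv2.imread("pics/s3.png"),cv2.COLOR_BGR2RGB))
now=np.mean([down(cv2.resize(grab("scene")[0][140:250,210:345],None,fx=5,fy=5)) for _ in range(6)],0)
def prof(im,z,tilt):
    d=np.array([np.cos(np.radians(84.7)),np.sin(np.radians(84.7))]); e=np.array([-d[1],d[0]])
    f=(im[...,1]-im[...,0]>40)&(im[...,1]-im[...,2]>30); f[:,50:]=0
    ys,xs=np.nonzero(f); w=np.array([onz(K,T,u+210,v+140,z)[:2] for u,v in zip(xs,ys)])
    c=np.array([.4056,.195]); off=(w-c)@e; off=(off.min()+off.max())/2
    s=np.arange(-.08,.0801,.0005); out=0
    for o in(-.002,0,.002):
        q=np.array([proj(K,T,[*(c+d*k+e*(off+o)),z-k*tilt]) for k in s],np.float32)-[210,140]; q=q.astype(np.float32)
        out=out+cv2.remap(im,q[:,:1].copy(),q[:,1:].copy(),cv2.INTER_LINEAR)[:,0]/3
    return s*1e3,out[:,0],out[:,1]
def cross(s,v,th):
    i=np.nonzero((v[:-1]-th)*(v[1:]-th)<0)[0]; return (s[i]+(th-v[i])/(v[i+1]-v[i])*.5).round(1)
for n,im,z,t in(("ref",ref,.0834,.04),("now",now,.079,0)):
    s,R,G=prof(im,z,t)
    for th in(120,158,200): print(n,th,cross(s,R,th))
    m=(s>-40)&(s<40); print(n,"dark mins",[(s[i],round(float(G[i]))) for i in range(1,len(s)-1) if m[i] and G[i]<190 and G[i]<=G[i-1] and G[i]<G[i+1]])
# shelf end drop: patch displacement at end strip, by template matching with sub-pixel parabola over columns
def strip(im,u):
    v=im[:,u].mean(1); y=np.arange(110.); g=np.gradient(v); return v,g
def P(x,y,lift,z):  # stand frame -> px ; stand origin from knob axis
    a=np.radians(-5.0); c,s_=np.cos(a),np.sin(a); kx,ky=.4695,-.0095
    X,Y=x,y+.145; return proj(K,T,[kx+c*X-s_*Y,ky+s_*X+c*Y,z+lift])-[210,140]
ds=[]
for x in np.arange(-.06,.09,.01):
    y=-.1675; a,b=P(x,y,.04*.3275,.05),P(x,y,0,.05); pred=b-a
    pa=cv2.getRectSubPix(ref.mean(2),(9,9),tuple(map(float,a)))
    sh=np.arange(-3,3.01,.1); best=[]
    for k in sh:
        q=a+pred*(1+k/np.linalg.norm(pred)); pb=cv2.getRectSubPix(now.mean(2),(9,9),tuple(map(float,q)))
        best.append(np.corrcoef(pa.ravel(),pb.ravel())[0,1])
    i=int(np.argmax(best)); ds.append((round(x,2),round(float(sh[i]),1),round(float(best[i]),3)))
print("pred px",pred.round(2),"extra drop px:",ds)
E
python3 cmp.py
```

```text
ref 120 [-22.1  51.2]
ref 158 [-24.3  55. ]
ref 200 [-79.3 -26.7  58.8]
ref dark mins [(np.float64(-18.999999999999947), 173), (np.float64(19.500000000000085), 176)]
now 120 [-50.5 -17.1  17.   50.2]
now 158 [-52.6 -14.4  15.   53.5]
now 200 [-55.1 -11.6  12.7  57. ]
now dark mins [(np.float64(-20.49999999999995), 158), (np.float64(17.000000000000085), 173)]
pred px [-0.36  4.27] extra drop px: [(np.float64(-0.06), 0.3, 0.972), (np.float64(-0.05), 0.3, 0.991), (np.float64(-0.04), 0.3, 0.994), (np.float64(-0.03), 0.4, 0.987), (np.float64(-0.02), 0.3, 0.987), (np.float64(-0.01), 0.3, 0.974), (np.float64(0.0), 0.3, 0.978), (np.float64(0.01), 0.5, 0.995), (np.float64(0.02), 0.5, 0.997), (np.float64(0.03), 0.5, 0.996), (np.float64(0.04), 0.3, 0.997), (np.float64(0.05), 0.4, 0.992), (np.float64(0.06), 0.4, 0.992), (np.float64(0.07), 0.4, 0.994), (np.float64(0.08), 0.4, 0.985)]
```

By travel from the reference the bubble is centred to within about 1 mm, at +0.1 to +0.8 mm. The sliver's right end in the top view also fits a centred bubble. I'll ease the push slightly to see whether the force affects the reading.

```bash
python3 -m inch '[[[0,0,-0.1],0,1],[[0,0,-0.1],0,1],[[0,0,-0.1],0,1],[[0,0,-0.1],0,1],[[0,0,-0.1],0,1],[[0,0,-0.1],0,1]]'; python3 cmp.py; python3 bub.py
```

```text
time: 15.08
eef_pos: [0.4716, -0.0086, 0.0817]
tcp_rot: [0.002, 0.154, 0.988, 0.0]
ft_force: [2.0, 5.3, 15.0]
grip_width: 0.0153
grasp_force: 30.0
ref 120 [-22.1  51.2]
ref 158 [-24.3  55. ]
ref 200 [-79.3 -26.7  58.8]
ref dark mins [(np.float64(-18.999999999999947), 173), (np.float64(19.500000000000085), 176)]
now 120 [-50.2 -17.9  15.1  50.6]
now 158 [-52.2 -15.5  13.   53.8]
now 200 [-54.4 -12.8  10.4  57.2]
now dark mins [(np.float64(-20.49999999999995), 162), (np.float64(17.000000000000085), 176)]
pred px [-0.36  4.27] extra drop px: [(np.float64(-0.06), 0.0, 0.967), (np.float64(-0.05), 0.1, 0.99), (np.float64(-0.04), 0.2, 0.995), (np.float64(-0.03), 0.2, 0.986), (np.float64(-0.02), 0.1, 0.986), (np.float64(-0.01), 0.2, 0.972), (np.float64(0.0), 0.2, 0.977), (np.float64(0.01), 0.3, 0.992), (np.float64(0.02), 0.3, 0.995), (np.float64(0.03), 0.2, 0.995), (np.float64(0.04), 0.2, 0.995), (np.float64(0.05), 0.2, 0.988), (np.float64(0.06), 0.2, 0.987), (np.float64(0.07), 0.3, 0.99), (np.float64(0.08), 0.3, 0.981)]
green n 86 centroid [0.4059 0.1924] dir 84.8
length mm 105.8
bubble edges -15.499999999999972 12.500000000000053 mid -1.4999999999999596
line -20.5 146.0
line 17.5 169.0
162.27 [ 0.4716 -0.0086  0.0817] [ 2.7  5.1 14.9] 15.725
```

The push matters: 24→15 N moved the bubble about 1.6 mm, so the rubber rest is springy. At 15 N it sits roughly 1 to 1.5 mm towards the knob, so I'll turn 3° anticlockwise at this push.

```bash
python3 -m inch '[[[0,0,0.02],-3,1],[[0,0,0.03],-3,1],[[0,0,0.03],-3,1],[[0,0,0.03],-3,1],[[0,0,0.03],-3,1],[[0,0,0.03],-3,1],[[0,0,0.03],-3,1],[[0,0,0.03],-3,1]]'; python3 cmp.py|grep now; python3 bub.py
python3 - <<'E'
from h import *
p=np.mean([grab("top")[0] for _ in range(4)],0).astype(np.uint8); q,_,_=grab("scene")
A=cv2.resize(p[198:212,192:238],None,fx=16,fy=16,interpolation=cv2.INTER_NEAREST); B=cv2.resize(q[165:205,200:292],None,fx=8,fy=8,interpolation=cv2.INTER_CUBIC)
cv2.imwrite("pics/s6.png",cv2.cvtColor(np.vstack([A,B]),cv2.COLOR_RGB2BGR))
E
```

```text
time: 16.73
eef_pos: [0.4717, -0.0085, 0.0814]
tcp_rot: [0.002, 0.128, 0.992, 0.0]
ft_force: [2.6, 5.9, 14.8]
grip_width: 0.0158
grasp_force: 30.0
now 120 [-50.5 -17.2  16.9  50.2]
now 158 [-52.6 -14.5  15.   53.6]
now 200 [-55.  -11.7  12.5  57.1]
now dark mins [(np.float64(-20.49999999999995), 159), (np.float64(17.500000000000085), 177)]
green n 85 centroid [0.406  0.1926] dir 84.6
length mm 105.8
bubble edges -14.999999999999972 15.500000000000055 mid 0.25000000000004186
line -20.5 143.0
line 18.5 168.0
165.28 [ 0.4716 -0.0085  0.0814] [ 2.6  5.1 14.6] 17.375
```

View pics/s6.png

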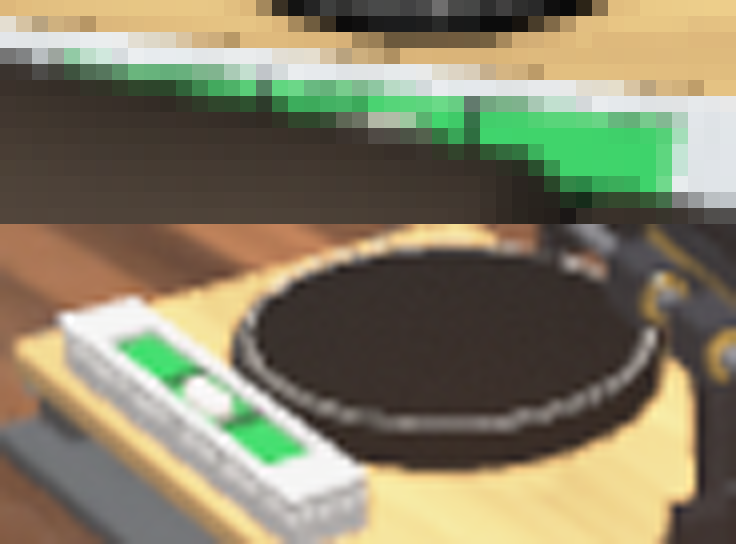

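In the top view (16x) the lines are at x≈264 and 470, and the visible bubble chord ends at x≈415. Comparing that chord with the same chord of the unoccluded bubble in the first top frame gives an unbiased check.

```bash
python3 - <<'E'
from h import *
a=np.load("top0.npy"); b=np.mean([grab("top")[0].astype(float) for _ in range(4)],0).round().astype(int)
print("top0 R"); 
for y in range(199,216): print(y,a[y,205:240,0].tolist())
print("now R")
for y in range(201,209): print(y,b[y,205:240,0].tolist())
print("top0 G"); 
for y in (204,205,206,207): print(y,a[y,192:240,1].tolist())
print("now G"); 
for y in (203,204,205,206): print(y,b[y,205:240,1].tolist())
E
```

```text
top0 R
199 [223, 222, 220, 219, 212, 165, 156, 56, 10, 13, 13, 15, 23, 21, 12, 11, 8, 23, 69, 113, 135, 220, 220, 219, 222, 224, 225, 226, 225, 221, 219, 220, 221, 221, 219]
200 [203, 197, 177, 216, 217, 213, 213, 211, 211, 198, 153, 153, 153, 153, 155, 157, 162, 200, 202, 205, 207, 215, 216, 216, 215, 216, 215, 217, 216, 216, 215, 216, 215, 215, 214]
201 [222, 222, 227, 227, 225, 221, 219, 213, 207, 181, 197, 192, 171, 214, 214, 213, 214, 218, 217, 217, 216, 216, 215, 216, 215, 215, 215, 216, 217, 216, 216, 216, 217, 216, 216]
202 [122, 127, 163, 178, 189, 204, 228, 223, 223, 218, 219, 221, 224, 225, 227, 220, 219, 222, 207, 178, 206, 200, 180, 221, 220, 221, 220, 220, 221, 220, 219, 219, 219, 219, 219]
203 [73, 73, 79, 86, 92, 96, 106, 103, 99, 119, 122, 129, 164, 191, 188, 203, 227, 223, 222, 216, 219, 219, 223, 224, 226, 219, 218, 219, 206, 170, 208, 202, 183, 222, 223]
204 [69, 68, 60, 67, 68, 68, 67, 67, 66, 73, 71, 74, 82, 90, 89, 93, 98, 102, 99, 119, 122, 138, 178, 196, 204, 228, 227, 223, 222, 216, 217, 219, 221, 223, 226]
205 [69, 68, 60, 69, 69, 69, 69, 68, 67, 66, 67, 67
[... 4088 characters left out ...]

now G
203 [168, 178, 205, 129, 215, 215, 186, 178, 204, 185, 200, 218, 222, 218, 236, 232, 233, 232, 227, 228, 233, 234, 233, 221, 220, 222, 196, 164, 184, 177, 158, 194, 194, 194, 194]
204 [70, 72, 81, 60, 119, 174, 170, 177, 180, 170, 211, 213, 214, 214, 218, 207, 122, 166, 180, 178, 201, 224, 222, 217, 236, 233, 232, 226, 227, 227, 233, 232, 233, 219, 212]
205 [46, 45, 44, 44, 51, 71, 71, 78, 104, 117, 183, 188, 200, 178, 213, 202, 115, 207, 208, 208, 210, 213, 214, 213, 212, 183, 176, 202, 185, 208, 230, 228, 231, 228, 228]
206 [52, 52, 52, 52, 50, 48, 48, 47, 52, 55, 75, 76, 84, 97, 118, 166, 110, 212, 212, 212, 212, 212, 212, 212, 212, 208, 207, 209, 209, 222, 229, 227, 230, 229, 228]
```

The top-view chord puts the bubble about 0.6 mm towards the hinge, and the scene travel agrees (+0.1 to +1.0 mm). One last 1° clockwise trim, then hand in if it reads about 0 and holds still.

```bash
python3 -m inch '[[[0,0,0],1,1],[[0,0,0],1,1],[[0,0,0],1,1],[[0,0,0],1,1],[[0,0,0],1,1],[[0,0,0],1,1],[[0,0,0],1,1],[[0,0,0],1,1]]'; python3 cmp.py|grep now; python3 -m inch '[[[0,0,0],0,1],[[0,0,0],0,1],[[0,0,0],0,1],[[0,0,0],0,1]]';  python3 cmp.py|grep now
```

```text
time: 18.82
eef_pos: [0.4716, -0.0085, 0.0815]
tcp_rot: [0.002, 0.137, 0.991, 0.0]
ft_force: [3.4, 6.0, 16.4]
grip_width: 0.0158
grasp_force: 30.0
now 120 [-50.2 -17.5  16.9  50.6]
now 158 [-52.1 -14.9  14.9  53.8]
now 200 [-54.2 -12.1  12.5  57.2]
now dark mins [(np.float64(-20.49999999999995), 158), (np.float64(17.500000000000085), 177)]
time: 19.68
eef_pos: [0.4716, -0.0085, 0.0815]
tcp_rot: [0.002, 0.137, 0.991, 0.0]
ft_force: [1.8, 5.5, 15.4]
grip_width: 0.016
grasp_force: 30.0
now 120 [-50.2 -17.5  16.9  50.5]
now 158 [-52.1 -15.   14.9  53.8]
now 200 [-54.2 -12.1  12.5  57.2]
now dark mins [(np.float64(-20.49999999999995), 158), (np.float64(17.500000000000085), 177)]
```

The bubble reads about +0.3 mm and holds still, the push is 15 N and the grip 30 N. Handing in.

```bash
python3 -c "
from bench import r
print(r.finish_job())"
```

```text
the job is handed in; nothing more can be done
None
```

I handed the job in at about 20 s of the 53 s allowed; no verdict came back: isolator off and released, knob gripped at 30 N and pressed at about 15 N with the foot down, bubble still and within about 1 mm of centre by my measurement, and no contact with the jars, mug or yoghurt that I know of, though I took no final picture of them.

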